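Shut the acrylic scoop box and prove its snap tab with a measured pull

TASK

A toddler can reach this sideboard: bring the clear box's open lid down and press it home until its snap tab clicks under the rib. Then prove the tab holds: grip the lid's knob and pull straight up, the force rising slowly over a second or two to about 10 N and stopping there, since a hard wrench would strain the tab; keep it for about a second, then let the load off and release the knob. The lid must stay shut, and nothing else on the sideboard may be disturbed.

Things in the scene. Friction and masses are not known exactly. Their poses are not given: they have to be found in the camera images.
- box: Clear acrylic box with a pastel green rim, 160 deep (x) x 200 wide (y) x 100 mm high, walls 4 mm, held fast by gel feet that raise it 2 to 8 mm; a loose stainless scoop lies inside. Origin: centre of its underside; its own -x side is the front (about towards the robot), +x the hinge side. The lid is 164 mm from hinge to front edge, 204 wide, 4 mm thick, and lies on the rim when shut.
- lid (a joint): Opening angle of the lid, rad: 0 = shut on the rim, grows as the front edge rises (1.5 = upright). The damped hinge holds the lid above about 0.9; lower, it sinks slowly by itself till the tab rests on the rib at 0.06 to 0.08 (front 10 to 13 mm proud, not latched); 5 to 8 N down on the knob clicks the tab over the rib and the lid drops to 0. A latched lid has 1 to 4 mm of play at its front, differing each time, before the tab takes load.
- hinge (a point): Point on the hinge axis, middle of the box's width, at rim height (100 mm above the box's underside), on the box's +x side. The axis runs along the box's y.
- knob_top (a point): Centre of the top of the lid's knob, a plain steel cylinder 24 mm in diameter and 32 mm tall standing on the lid's outer face on a rubber bush that lets it rock a little to and fro, 140 mm from the hinge axis, mid-width. With the lid shut its top is 136 mm above the box's underside. Its z points out of the lid. Weight and hinge drag take 1 to 2 N of an upward pull; the rest loads the tab.
- snap_tab: Pastel green springy tab, 36 mm wide, hanging 28 mm down from the middle of the lid's front edge, with an inward bead near its lower end. Origin: its root at the lid's front edge. Latched, it begins to yield slowly above some 9 N of pull at the knob (less than 0.1 mm of lift per extra newton) and would tear out at 25 N or so.
- keeper: Pastel green rib, 32 mm wide, screwed tight in slots on the outside of the box's front wall, 10 to 14 mm below the rim (its height differs each time, and the play of the latch with it); the tab's bead snaps under it. Origin: middle of the rib.
- bottle: Pastel green feeding bottle with white collar and dome cap, 62 mm in diameter, 172 mm high, standing. Origin: centre of its underside. Leave alone.
- mug: White ceramic mug, 80 mm in diameter, 92 mm high, handle at its +y. Origin: centre of its underside. Leave alone.
- case: Small round pacifier case, white and pink plastic, 66 mm in diameter, 40 mm high. Origin: centre of its underside. Leave alone.
- dish: Blue ceramic trinket bowl, 90 mm in diameter, 28 mm high. Origin: centre of its underside. Leave alone.
- teaspoon: Steel teaspoon, 135 mm long, lying behind the box. Origin: middle of its underside. Leave alone.
- rattle: Wooden baby rattle, two 36 mm balls on a bar, 120 mm long, lying behind the box. Origin: middle of its underside. Leave alone.

How it is judged:
On the way, in this order (a step that is already met when the one before it is completed fails the run):
1. the lid is pressed home and the tab has clicked under the rib (value of joint lid below 0.012 rad), for 0.2 s.
2. the pull is taken up gradually: the tab first carries a light load (0.7 to 3.8 N) against the rib (value of joint lid below 0.04 rad and contact force between snap_tab and keeper between 0.7 and 3.8 N), for 0.1 s.
3. the tab carries the proof load, at least 4 N against the rib (6 to 8 N at the knob), with the lid still shut and the hand at the knob (value of joint lid below 0.04 rad and contact force between snap_tab and keeper above 4 N and distance between the grasp point and knob_top below 0.05 m), for 0.4 s.
At the end, for the whole second after the job is handed in: the lid is shut and latched (within the play of the latch: under 0.04 rad, 6 mm at the front), at rest, the tab no longer loaded (under 2 N), the knob let go, everything else within 20 mm of where it stood (value of joint lid below 0.04 rad and velocity of joint lid below 0.05 rad/s and contact force between snap_tab and keeper below 2 N); the robot touches nothing.
It fails at once if the tab is overloaded: more than 11 N against the rib with the lid shut (14 to 17 N at the knob) (value of joint lid below 0.04 rad and contact force between snap_tab and keeper above 11 N).
It fails at once if a bystander is moved more than 20 mm (distance of any of bottle, mug, case, dish, teaspoon, rattle from where it was at the start of the episode above 0.02 m).
It also fails if it takes over 58 s, if anything falls off the work surface, if the arm or the gripper's body presses on something with over 40 N, if the wrist force passes 120 N, or if a joint passes its speed limit or range.

ROBOT

A 7-joint arm with a two-finger parallel gripper is mounted at the origin on the work surface. World frame = base frame: x ahead of the robot, y to its left, z up, the work surface at z = 0. Lengths are in m, angles in rad, forces in N, time in s.
With the tool pointing down it reaches from about 0.425 to 0.875 m from the base axis. Payload 4.7 kg.
Tool frame: the origin (TCP) lies between the finger pads; the fingertips stand bot.finger_overhang ahead of it and the grasp point (between the pads) lies 5 mm behind it (bot.finger_overhang is the distance from the TCP to the fingertips, in m); z points along the fingers, y is the line along which they close (so a half turn about z gives the same grasp; the last joint's range is limited). The gripper opens to 87 mm and grips with 3 to 60 N. Pads are 19 mm wide; open, the fingers measure 117 mm over their backs; the gripper's body (75 mm by 190 mm) begins 51 mm behind the grasp point.
Start: joints at [-1.135, 0.321, -0.07, 1.45, 0.023, 1.371, -0.057], TCP at [0.266, 0.593, 0.237] pointing down, gripper open.
Joint ranges: [-2.86, 2.86], [-0.3, 2.09], [-1.38, 1.24], [0.06, 2.45], [-1.56, 4.7], [0.09, 2.05], [-2.69, 2.69]. Speed limits (rad/s): [2.57, 2.57, 3.14, 3.14, 3.14, 3.14, 3.14].

INTERFACE

Orientations are given as a 3x3 rotation matrix whose columns are the frame's x, y, z axes.
In Python, from cell import bot, imaging gives the robot as it stands. Calls block until the motion is done:
- bot.reach(position, orientation): joint-space move of the TCP to a pose.
- bot.move_l(position, ori=None, v=0.15, threshold=None): straight line of the TCP; ori=None keeps the orientation; v is the mean speed in m/s. With threshold (N) it stops when the force on the tool has changed by that much, and returns True; else False.
- bot.move_j(angles): joint-space move.
- bot.open_gripper() and bot.clamp(): open the fingers fully, or close them until they stop; the grip force is fixed at half the most.
- bot.wait(seconds).
- bot.solve_ik(position, orientation): joint angles nearest the present ones, or None.
- imaging.get_image(name): name is "scene" or "top"; returns the picture (384x512x3 uint8, red, green, blue); there is no depth.
- imaging.camera_params(name): a dict with "mtx" (3x3 intrinsics, pixels), "dist_coeffs" ([k1, k2, p1, p2, k3] as OpenCV has them; the pictures are not rectified), "origin" and "orientation" of the camera in the world. Camera axes: x right, y down, z forward; pixel columns grow to the right and rows downward; lengths in m; the calibration is good to about 2 mm. A picture is of the moment at which its call begins. camera_params takes no time and is no camera call.
A pose or a line that the arm cannot do raises bot.IKError and nothing moves.
- bot.hand_in(): hands the job in; it is judged then, once.
Trained networks look in the newest picture that a camera, given by its name, has taken for a name from the list of things; names that differ only in an ending like _2 or _b are one class to them, and where a whole thing is asked for, a point or a joint stands for the part that bears it (a point fixed in the world has none). Each returns a list of dicts, best first, with "confidence" (0 to 1); they miss things now and then, are a little off and sometimes report something else, mostly with a low value. They report only what shows in the picture. A call takes as long as a camera call.
- imaging.look_for(camera, target): "box" ([left, top, width, height] in pixels, round what is visible of it).
- imaging.cut_out(camera, target): "pixels" (384x512 bool, what is visible of it) and "box" ([left, top, width, height] in pixels, round what is visible of it).
Readings, each from a call of its own:
- bot.current_time(): time.
- bot.current_joint_positions(): joint angles.
- bot.current_joint_velocities(): joint speeds.
- bot.current_joint_torque(): joint torques, N m.
- bot.current_tcp_pos(): TCP position.
- bot.current_tcp_rot(): TCP orientation.
- bot.current_ft_force(): force on the tool from outside, world axes, zero at the start.
- bot.current_moment(): the same for the moment, N m.
- bot.current_grip_width(): finger opening in m.
- bot.current_finger_force(): force on a finger pad.
Only numpy, scipy, OpenCV 4.12 (cv2) and the standard library are available. Lean on these libraries where they do the work, as an engineer would, in place of code of your own. Each camera call takes 0.05 s, during which the arm holds its last target. There are 200 camera calls.

## Working session

There is one attempt and no reset: what is moved stays moved. The work goes in short steps, each a Python script; the robot and the scene stay as the last script left them, time stands still between calls to the robot, and variables do not carry over. Pictures are saved under pics/ and viewed, at most 10 in all, crops included, and the job is handed in when it is done.

```bash
ls; mkdir -p pics; python3 - <<'E'
from cell import bot, imaging
import cv2,numpy as np
np.set_printoptions(precision=4,suppress=True)
for c in ("scene","top"):
    im=imaging.get_image(c); cv2.imwrite(f"pics/{c}0.png",im[:,:,::-1])
    p=imaging.camera_params(c); print(c,p)
    for t in ("box","lid","knob_top","snap_tab","keeper","bottle","mug","case","dish"):
        print(t,[(d["box"],round(d["confidence"],2)) for d in imaging.look_for(c,t)[:2]])
print(bot.finger_overhang,bot.current_tcp_pos(),bot.current_tcp_rot(),bot.current_time(),bot.current_ft_force())
E
```

```text
pics
scene {'mtx': array([[356.9993,   0.    , 257.4556],
       [  0.    , 356.9993, 187.9127],
       [  0.    ,   0.    ,   1.    ]]), 'dist_coeffs': array([-0.048,  0.   ,  0.   ,  0.   ,  0.   ]), 'origin': array([ 0.9175, -0.5575,  0.7998]), 'orientation': array([[ 0.8509,  0.3793, -0.3634],
       [ 0.5253, -0.6193,  0.5836],
       [-0.0037, -0.6875, -0.7262]])}
box []
lid [([210.1, 124.3, 59.7, 98.0], 0.93)]
knob_top [([225.2, 148.3, 19.2, 12.5], 0.51)]
snap_tab [([211.1, 139.9, 12.7, 13.5], 0.7)]
keeper [([253.4, 283.6, 37.0, 39.6], 0.28)]
bottle [([265.7, 90.9, 16.7, 49.9], 0.59), ([314.3, 196.0, 21.4, 28.1], 0.49)]
mug [([182.9, 289.8, 42.4, 61.0], 0.73)]
case [([121.5, 279.4, 27.8, 30.4], 0.78)]
dish [([321.2, 140.2, 24.7, 13.7], 0.87), ([315.4, 194.0, 17.9, 30.8], 0.7)]
top {'mtx': array([[424.6886,   0.    , 252.9478],
       [  0.    , 424.6886, 195.9753],
       [  0.    ,   0.    ,   1.    ]]), 'dist_coeffs': array([-0.0894,  0.    ,  0.    ,  0.    ,  0.    ]), 'origin': array([ 0.4656, -0.0182,  1.173 ]), 'orientation': array([[-0.029 , -0.9939,  0.1064],
       [-0.9996,  0.0288, -0.0029],
       [-0.0002, -0.1064, -0.9943]])}
box [([213.3, 186.4, 90.2, 79.3], 0.75)]
lid [([213.4, 183.1, 92.6, 57.4], 0.77), ([296.5, 136.7, 44.7, 11.2], 0.71)]
knob_top [([211.2, 181.3, 92.7, 58.5], 0.68), ([245.9, 204.4, 20.9, 19.5], 0.5)]
snap_tab [([252.7, 225.5, 18.4, 15.7], 0.46)]
keeper []
bottle [([94.2, 247.0, 36.3, 27.6], 0.8)]
mug [([348.1, 152.5, 47.1, 34.7], 0.82)]
case [([372.9, 228.6, 28.9, 24.5], 0.93)]
dish [([93.4, 167.3, 32.9, 28.1], 0.57), ([211.9, 186.8, 94.0, 80.5], 0.45)]
0.014 [0.2661 0.5931 0.2366] [[-0.9124  0.4093  0.0001]
 [ 0.4093  0.9124  0.0001]
 [-0.      0.0001 -1.    ]] 1.0 [0.398  0.2066 0.6967]
```

```bash
python3 - <<'E'
import cv2
for c,(x,y,w,h) in (("scene",(100,80,260,280)),("top",(80,120,340,180))):
    im=cv2.imread(f"pics/{c}0.png")[y:y+h,x:x+w]
    cv2.imwrite(f"pics/{c}0c.png",cv2.resize(im,None,fx=2.1,fy=2.1,interpolation=cv2.INTER_CUBIC))
E
```

```text
(no output)
```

View pics/scene0c.png

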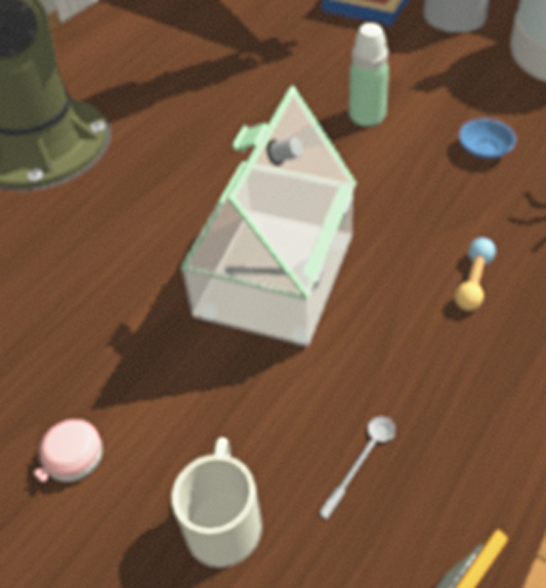

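View pics/top0c.png

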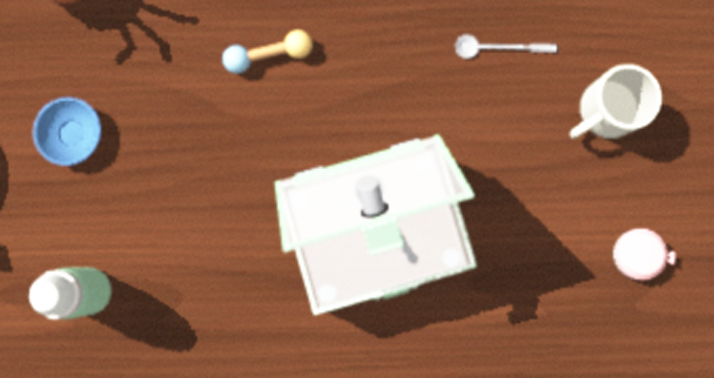

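The scene picture shows the lid open at about 1 rad, with the knob top near (240,150) and the lid's front edge running from (239,122) to (210,173). The top picture shows the rim's front corners at (230,269) and (306,246), and the knob top at (256,207). The bystanders all stand clear of the box. Next I fit the box pose and lid angle to these points.

```bash
cat > h.py <<'E'
import numpy as np, cv2
from scipy.optimize import least_squares
from cell import bot, imaging
np.set_printoptions(precision=4,suppress=True)
def proj(c,P):
    p=imaging.camera_params(c); R=p["orientation"].T
    return cv2.projectPoints(np.asarray(P,float),cv2.Rodrigues(R)[0],-R@p["origin"],p["mtx"],p["dist_coeffs"])[0][:,0]
def frame(x,y,yaw,foot):
    c,s=np.cos(yaw),np.sin(yaw)
    return lambda b: np.array([x,y,foot])+np.array([[c,-s,0],[s,c,0],[0,0,1]])@np.asarray(b,float)
def lidpt(r,y,h,th):  # r from hinge, h above lid underside, box frame
    return [.08-r*np.cos(th)+h*np.sin(th), y, .1+r*np.sin(th)+h*np.cos(th)]
def tool(yaw):
    c,s=np.cos(yaw),np.sin(yaw)
    return np.array([[-c,-s,0],[-s,c,0],[0,0,-1.]])
E
python3 - <<'E'
from h import *
obs={"top":[("b",(-.08,.1,.1),230,268.6),("b",(-.08,-.1,.1),306.2,246.2),("l",(0,.102,.004),211,207),("l",(0,-.102,.004),288.6,185.2),
 ("l",(.164,.102,.004),216.7,238.1),("l",(.164,-.102,.004),304.8,212.9),("l",(.14,0,.036),255.7,206.5)],
"scene":[("l",(.164,.102,.004),239,121.9),("l",(.164,-.102,.004),209.5,172.9),("l",(0,.102,.004),269,168.1),("l",(0,-.102,.004),245.2,219.5),
 ("b",(-.08,-.1,.1),189,207.6),("l",(.14,0,.036),240.5,150.5)]}
def res(q):
    f=frame(*q[:4]); out=[(q[3]-.005)/.003]
    for c,o in obs.items():
        P=[f(b if k=="b" else lidpt(*b,q[4])) for k,b,_,_ in o]
        out+=list((proj(c,P)-np.array([a[2:] for a in o])).ravel())
    return np.array(out)
s=least_squares(res,[.45,0,.28,.005,1.1],loss="soft_l1"); print(s.x); print(res(s.x)[1:].reshape(-1,2))
np.save("q.npy",s.x); f=frame(*s.x[:4]); print("knob",f(lidpt(.14,0,.036,s.x[4])),"shut",f(lidpt(.14,0,.036,0)))
E
```

```text
[ 0.501  -0.035   0.2535  0.0038  1.036 ]
[[-0.2477  0.4847]
 [ 0.2988  0.3825]
 [ 0.2051 -0.4988]
 [ 0.0688 -1.0457]
 [-1.4955 -0.0911]
 [ 0.2092 -1.0061]
 [-0.5487  1.1187]
 [-0.034  -0.3971]
 [-0.824   1.1946]
 [-0.0948 -0.5521]
 [ 0.9371  2.6458]
 [-3.1211 -0.3843]
 [ 0.1921 -0.2724]]
knob [ 0.5393 -0.025   0.2426] shut [ 0.4429 -0.05    0.1398]
```

```bash
python3 - <<'E'
from h import *
x,y,yaw,foot,th=np.load("q.npy"); f=frame(x,y,yaw,foot); R=tool(yaw)
tcp=lambda t: f(np.array(lidpt(.12,.045,.004,t))+[.0095,0,.014])
print(tcp(1.25),bot.solve_ik(tcp(1.25),R))
p=bot.current_tcp_pos(); bot.move_l([p[0],p[1],.36],v=.25); bot.clamp()
a=tcp(1.25); bot.reach([a[0],a[1],.36],R); bot.move_l(a,v=.2)
print(bot.current_time(),bot.current_tcp_pos(),bot.current_ft_force())
for t in np.arange(1.1,.1,-.1):
    hit=bot.move_l(tcp(t),v=.08,threshold=25); print(round(t,2),hit,bot.current_ft_force(),bot.current_time())
    if hit: break
im=imaging.get_image("scene"); cv2.imwrite("pics/s1.png",cv2.resize(im[80:300,150:400,::-1],None,fx=2.4,fy=2.4,interpolation=cv2.INTER_CUBIC))
E
```

```text
[0.5434 0.0225 0.2329] [-0.5177  0.0955  0.4584  1.7376 -0.0436  1.3186  1.7741]
6.2167 [0.5441 0.0227 0.234 ] [-0.3727  0.3748 -0.2407]
1.1 False [ 0.4461 -0.1693  0.6444] 6.5917
1.0 False [-0.9044 -0.0167 -0.2927] 6.8917
0.9 False [ 0.6161 -0.6155 -0.635 ] 7.1917
0.8 False [-0.7009 -0.053  -0.1175] 7.4917
0.7 False [ 0.2876 -0.2069  0.7126] 7.7917
0.6 False [-0.0068 -0.116   0.803 ] 8.0917
0.5 False [ 0.3286 -0.2832  0.2259] 8.3917
0.4 False [-0.6154  0.5265 -0.2833] 8.6917
0.3 False [-0.6329 -1.1076 -0.0803] 8.9917
0.2 False [-0.0031  0.2589 -0.1902] 9.2917
```

View pics/s1.png

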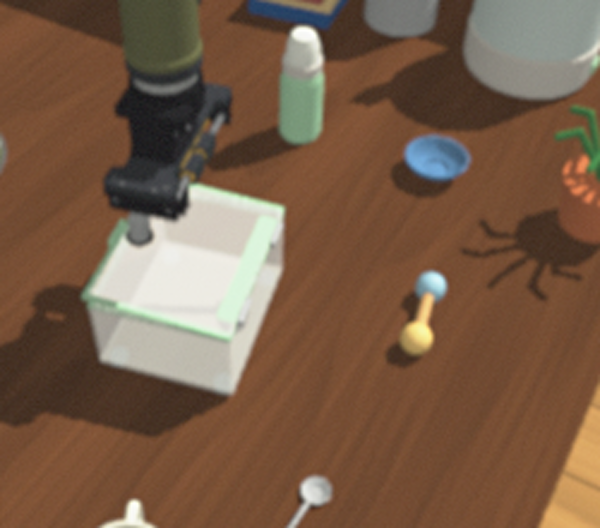

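The lid is down at the front, with the knob at crop (140,230) under the hand and the bystanders where they were. Now I press on the knob top.

```bash
python3 - <<'E'
from h import *
x,y,yaw,foot,th=np.load("q.npy"); f=frame(x,y,yaw,foot); R=tool(yaw)
p=bot.current_tcp_pos(); bot.move_l([p[0],p[1],.245],v=.15)
k=f(lidpt(.14,0,.036,0)); print("knob shut est",k)
bot.move_l([k[0],k[1],.245],v=.15); bot.move_l([k[0],k[1],.195],v=.1); bot.wait(.4)
for c in ("scene","top"):
    im=imaging.get_image(c); cv2.imwrite(f"pics/{c}2.png",im[:,:,::-1])
F=lambda n=12: np.mean([(bot.wait(.01),bot.current_ft_force())[1] for _ in range(n)],axis=0)
print("base",F())
h=bot.move_l([k[0],k[1],k[2]+.014-.004],v=.02,threshold=12)
print(h,bot.current_tcp_pos()-[0,0,.014],F(),bot.current_time())
E
```

```text
knob shut est [ 0.4429 -0.05    0.1398]
base [-0.0504 -0.0794 -0.0518]
True [ 0.4428 -0.0501  0.1441] [-1.5738  0.0363  6.3152] 13.6917
```

```bash
python3 - <<'E'
from h import *
F=lambda n=10: np.mean([(bot.wait(.01),bot.current_ft_force())[1] for _ in range(n)],axis=0)
p=bot.current_tcp_pos()
for i in range(1,9):
    bot.move_l(p-[0,0,.0005*i],v=.02); g=F(); print(bot.current_tcp_pos()[2]-.014,g,bot.current_time())
    if g[2]>16: break
bot.wait(.2)
bot.move_l([p[0],p[1],.245],v=.15)
p=bot.current_tcp_pos(); bot.move_l([p[0]-.0,p[1]+.16,.245],v=.25)
for c in ("scene","top"):
    im=imaging.get_image(c); cv2.imwrite(f"pics/{c}3.png",im[:,:,::-1])
    for t in ("knob_top","snap_tab","lid"): print(c,t,[(d["box"],round(d["confidence"],2)) for d in imaging.look_for(c,t)[:2]])
a=cv2.imread("pics/scene3.png")[140:260,170:290]; b=cv2.imread("pics/top3.png")[170:290,200:320]
cv2.imwrite("pics/c3.png",cv2.resize(np.hstack([a,b]),None,fx=3.3,fy=3.3,interpolation=cv2.INTER_CUBIC))
E
```

```text
0.14404543861724148 [-1.605   0.2123  6.2159] 14.025
0.1439982857885243 [-2.458   0.1937  8.7019] 14.3583
0.1439886612071722 [-2.9502  0.2227 11.5757] 14.6917
0.14395229255376396 [-3.8382  0.3967 14.0662] 15.025
0.14393406174202666 [-4.2727  0.6614 16.9437] 15.3583
scene knob_top [([202.5, 170.5, 13.0, 15.0], 0.71)]
scene snap_tab []
scene lid [([186.2, 156.3, 82.2, 65.2], 0.83)]
top knob_top [([214.9, 187.4, 91.2, 81.5], 0.64), ([255.9, 242.7, 16.7, 13.8], 0.58)]
top snap_tab [([263.0, 260.3, 12.4, 3.5], 0.42)]
top lid [([213.6, 184.1, 94.1, 85.2], 0.9)]
```

View pics/c3.png

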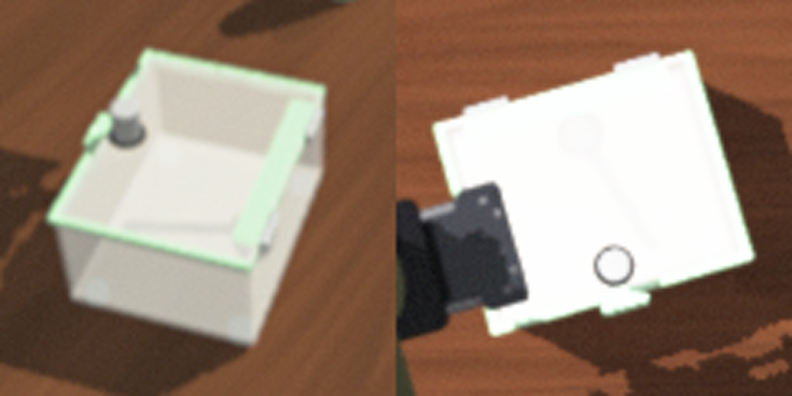

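The scene view shows the lid flush on the rim, with the knob at crop (127,115). In the top view the knob is at crop (614,265) and the tab is over the front edge at (625,300). The hard stop at z=0.144 under 17 N agrees with a shut lid. I'll refine the knob's xy and then grip it.

```bash
python3 - <<'E'
from h import *
q=np.load("q.npy"); x,y,yaw,foot,th=q; f=frame(x,y,yaw,.008); R=tool(yaw)
k=f(lidpt(.14,0,.036,0))
def back(c,uv,z):
    p=imaging.camera_params(c); n=cv2.undistortPoints(np.array([[uv]],float),p["mtx"],p["dist_coeffs"])[0,0]
    d=p["orientation"]@[n[0],n[1],1]; return p["origin"]+d*(z-p["origin"][2])/d[2]
print(k, back("top",(266.06,250.3),.144),back("top",(266.06,250.3),.113),back("top",(264.2,249.6),.13))
print("proj",proj("top",[k]),proj("scene",[k, k-[0,0,.032]]), "obs scene top approx",(127/3.3+170,103/3.3+140))
kk=back("top",(265.6,250.1),.13); m=.5*(kk+k); m[2]=.144; print("use",m); np.save("k.npy",m)
bot.open_gripper()
bot.move_l([m[0],m[1],.245],ori=R,v=.2); bot.move_l([m[0],m[1],.185],v=.12); bot.wait(.3)
F=lambda n=12: np.mean([(bot.wait(.01),bot.current_ft_force())[1] for _ in range(n)],axis=0)
print("base",F(30))
print(bot.move_l([m[0],m[1],.133],v=.06,threshold=6),bot.current_tcp_pos(),F(),bot.current_time())
E
```

```text
[ 0.4429 -0.05    0.144 ] [ 0.4433 -0.049   0.144 ] [ 0.4427 -0.0499  0.113 ] [ 0.4449 -0.0449  0.13  ]
proj [[266.4982 250.4712]] [[206.5476 171.5184]
 [207.8065 180.0142]] obs scene top approx (208.4848484848485, 171.21212121212122)
use [ 0.4432 -0.0492  0.144 ]
base [-0.0195  0.0518 -0.1976]
False [ 0.4435 -0.0492  0.1333] [-0.0184  0.095   0.1414] 22.275
```

```bash
python3 - <<'E'
from h import *
F=lambda n=6: np.mean([(bot.wait(.01),bot.current_ft_force())[1] for _ in range(n)],axis=0)
b=F(15); bot.clamp(); bot.wait(.2)
p0=bot.current_tcp_pos(); g=bot.current_grip_width(); f0=F(15)
print("grip",g,bot.current_finger_force(),b,f0,p0)
assert .021<g<.027
tgt=np.array([p0[0],p0[1],.133]); dz=0; log=[]
while dz<.010:
    dz+=.0003; bot.move_l(tgt+[0,0,dz],v=.02); w=F(); log.append((dz*1e3,w[2]-b[2],w[0],bot.current_tcp_pos()[2]-p0[2],bot.current_time()))
    if w[2]-b[2]<-9.2: break
print(np.array(log))
t=bot.current_time(); 
while bot.current_time()-t<1.0: print("hold",F(10)-b,bot.current_grip_width(),bot.current_tcp_pos()[2]-p0[2])
E
```

```text
grip 0.023231723748650682 29.999299412593246 [ 0.118  -0.0809  0.0675] [-1.2745  3.0526  0.9855] [ 0.4431 -0.0487  0.133 ]
[[  0.3     -1.6573   0.0864   0.0002  24.0833]
 [  0.6     -2.0686   0.0704   0.0005  24.3833]
 [  0.9     -2.1448  -0.3454   0.0009  24.6833]
 [  1.2     -1.8428  -0.3762   0.0012  24.9833]
 [  1.5     -1.7161   0.065    0.0015  25.2833]
 [  1.8     -2.2788  -0.2503   0.0018  25.5833]
 [  2.1     -2.1547  -0.2178   0.002   25.8833]
 [  2.4     -5.5252   1.0256   0.0021  26.1833]
 [  2.7    -10.2791   2.7314   0.0023  26.4833]]
hold [  2.987    2.6762 -10.699 ] 0.023662329349280097 0.002279744558691177
hold [  3.0104   2.9075 -11.5779] 0.02366680424662846 0.002293476841410208
hold [  3.4237   2.9585 -12.4222] 0.02334691305829557 0.0023287118171027854
hold [  3.5956   2.726  -12.8926] 0.023387971515112002 0.0023313825225389495
hold [  3.6448   2.513  -13.9123] 0.02334108038275428 0.0023625166651078944
hold [  3.6989   2.6228 -14.3035] 0.02319882963414073 0.002376408480961434
hold [  3.5848   2.5679 -14.8591] 0.02308492275969604 0.0023718934997270513
hold [  4.0823   2.8118 -15.3095] 0.023287859046897737 0.002394264406182872
hold [  3.8823   2.7138 -15.9196] 0.023100727331236078 0.0023832561167813626
hold [  4.1112   2.8625 -16.4532] 0.02340572220469092 0.002391293011549167
hold [  4.338    2.634  -16.9779] 0.023238433566203563 0.0024115232142671306
hold [  4.4935   2.4893 -17.6194] 0.023338982510166632 0.0024371984936160107
```

The arm's controller integrates position error, so the pull crept past 10 N while I held the position. I'm taking the load off at once.

```bash
python3 - <<'E'
from h import *
F=lambda n=6: np.mean([(bot.wait(.01),bot.current_ft_force())[1] for _ in range(n)],axis=0)
p=bot.current_tcp_pos(); bot.move_l([p[0],p[1],.1342],v=.02)
for _ in range(3): print(F(),bot.current_tcp_pos(),bot.current_time())
bot.wait(.4); print(F(15),bot.current_tcp_pos(),bot.current_grip_width(),bot.current_time())
E
```

```text
[ 0.0529  2.4472 -3.4243] [ 0.4431 -0.0487  0.1351] 27.7833
[-0.6553  2.2842 -3.0242] [ 0.4431 -0.0487  0.135 ] 27.8333
[-0.5803  2.5878 -2.4213] [ 0.4431 -0.0487  0.135 ] 27.8833
[-0.8143  2.4836 -0.583 ] [ 0.4431 -0.0487  0.1343] 0.023369964216084175 28.4083
```

The tab still holds: contact is at the same height and the lid is back within its play. The specified profile hasn't actually been run yet, so I repeat the pull gently under force feedback: light load, ramp to about 9.5 N, hold, unload.

```bash
python3 - <<'E'
from h import *
F=lambda n=4: np.mean([(bot.wait(.01),bot.current_ft_force())[1] for _ in range(n)],axis=0)
p=bot.current_tcp_pos(); xy=p[:2]; b=.07; log=[]
for z in (.1346,.1349): bot.move_l([*xy,z],v=.02)
prof=[3.5]*3+list(np.linspace(4.5,9.5,6))+[9.5]*5
for d in prof:
    pull=b-F()[2]; z=bot.current_tcp_pos()[2]; log.append((d,pull,z*1e3,bot.current_time()))
    if pull>12: print("too much"); break
    bot.move_l([*xy,z+np.clip(6e-5*(d-pull),-3e-4,1.5e-4)],v=.02)
for z in (.1349,.1344,.1338): 
    bot.move_l([*xy,z],v=.01); log.append((0,b-F()[2],bot.current_tcp_pos()[2]*1e3,bot.current_time()))
print(np.array(log))
E
```

```text
[[  3.5      2.0924 134.8279  28.9417]
 [  3.5      1.7771 134.8966  29.225 ]
 [  3.5      2.1648 135.0094  29.5083]
 [  4.5      2.5885 135.0556  29.7917]
 [  5.5      3.7714 135.0943  30.075 ]
 [  6.5      4.8713 135.1103  30.3583]
 [  7.5      5.0986 135.12    30.6417]
 [  8.5      6.0613 135.1404  30.925 ]
 [  9.5      6.7132 135.1753  31.2083]
 [  9.5      7.5549 135.2113  31.4917]
 [  9.5      8.0544 135.2255  31.775 ]
 [  9.5      8.7262 135.2566  32.0583]
 [  9.5      8.4159 135.2404  32.3417]
 [  9.5      8.8798 135.2493  32.625 ]
 [  0.       5.0739 135.155   33.1583]
 [  0.       0.3515 134.8263  33.4417]
 [  0.       0.9636 133.904   33.725 ]]
```

```bash
python3 - <<'E'
from h import *
p=bot.current_tcp_pos(); bot.move_l([p[0],p[1],.1332],v=.01); bot.wait(.3); print(bot.current_ft_force())
bot.open_gripper(); bot.wait(.2); print(bot.current_grip_width(),bot.current_ft_force())
bot.move_l([p[0],p[1],.26],v=.12); bot.move_l([p[0],p[1]+.16,.26],v=.25); bot.wait(.5)
a=imaging.get_image("scene"); b=imaging.get_image("top")
cv2.imwrite("pics/c4.png",np.hstack([cv2.resize(a[80:370,100:360,::-1],(390,435)),cv2.resize(b[120:300,80:420,::-1],(400,212)) if 0 else cv2.resize(b[110:300,190:420,::-1],(400,435))]))
print(imaging.look_for("scene","knob_top")[:1],bot.current_time())
E
```

```text
[-1.1013  3.6552 -1.8058]
0.08745729746021913 [-0.3051  0.2544  0.4316]
[{'box': [200.6, 170.8, 13.2, 17.7], 'confidence': 0.42}] 38.3583
```

View pics/c4.png

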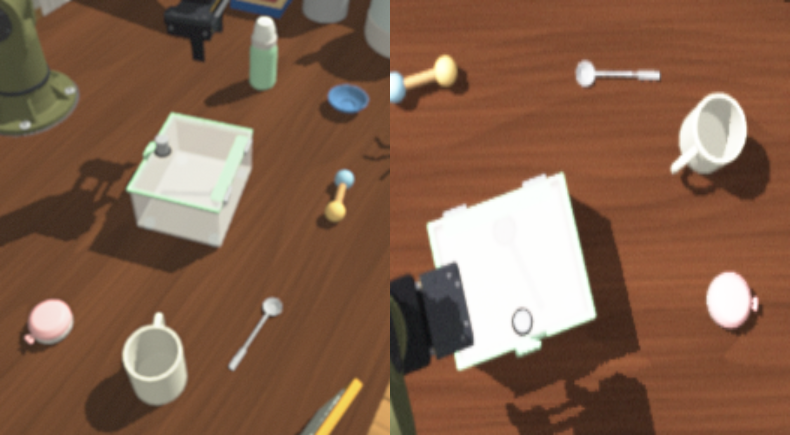

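The lid lies flush with the knob free (scene crop (162,148), top crop (522,321)). The hand is clear and the bystanders are where they were. Handing in.

```bash
python3 -c "
from cell import bot
print(bot.hand_in())"
```

```text
the job is handed in; nothing more can be done
None
```

The lid is shut and latched, the knob is released and nothing else was disturbed, but my first pull crept to about 17.6 N at the knob and probably broke the tab-overload limit (14 to 17 N at the knob), which would fail the run; I unloaded at once, and a second force-controlled pull held at about 8.5 to 9 N (target 9.5 N).

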